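Charge a grinding jar with the large balls, using a slotted scoop

ROBOT

A 6-joint arm with a two-finger parallel gripper is mounted at the origin on a cart in front of the work surface, level with it; the furniture and walls round the work are solid. World frame = base frame: x ahead of the robot, y to its left, z up, the work surface at z = 0. Lengths are in mm, angles in rad, forces in N, time in s.
With the tool pointing down it reaches from about 375 to 925 mm from the base axis. Payload 5.7 kg.
Tool frame: the origin (TCP) lies at the very end of the fingers, on their centre line; the grasp point (between the pads) lies 19 mm behind it (robot.grip_point_offset is the distance from the TCP to the grasp point, in mm); z points along the fingers, y is the line along which they close (so a half turn about z gives the same grasp; the last joint's range is limited). The gripper opens to 85 mm and grips with 20 to 120 N. Pads are 22 mm wide; open, the fingers measure 114 mm over their backs; the gripper's body (76 mm by 85 mm) begins 54 mm behind the grasp point. The pads swing forward as they close: fully open they stand 13 mm farther back than shut.
Start: joints at [1.161, 0.359, 1.51, -0, 1.272, -0.115], TCP at [174.322, 574.086, 231.267] pointing down, gripper open.
Joint ranges: [-2.97, 2.97], [-1.01, 2.36], [0.21, 2.38], [-0.96, 4.11], [0.2, 2.71], [-2.98, 2.98]. Speed limits (rad/s): [2.39, 2.39, 3.14, 3.14, 3.14, 3.14].

INTERFACE

Orientations are given as a unit quaternion [w, x, y, z].
In Python, from workcell import robot gives the robot as it stands. The module is installed in compiled form; this text tells all that it offers.
- The arm moves only by the tool arm_command, never from a script. Its argument "commands" is text: rows parted by semicolons, each of 7 numbers parted by spaces: the turn, a rotation vector about the world's x, y, z in degrees, then the shift along the world's x, y, z in mm, then the opening, from -1 (shut) to 1 (fully open), so that 0 is half open. A call has 1 to 20 rows; each row shifts and turns the commanded pose from where the row before left it; what a row does not reach is not made up. A row lasts 1/10 s, in which the tool goes at most 50 mm and 8.59 degrees, less where a joint would pass 70% of its speed; a pose out of reach is approached as far as the arm can. A call with a gripper value outside its range is refused whole. The fingers move at their own pace and stop on an object; "newtons" is the grip in N (left out, the last holds). Time passes only in rows, so rows that do not move let the fingers close. It gives the time, the measured TCP pose, the force, the opening and the grip force at its end, in the units of the state.
- robot.read_state(): the state, without advancing time (a new reading comes with each control period).
- robot.capture(name): name is "scene" or "top" or "wrist"; returns a dict with "img" (480x640x3 uint8, blue, green, red), "fx", "fy", "cx", "cy" (pixels), "extrinsics" (4x4, takes a point from camera to world coordinates). Camera axes: x right, y up, looking along -z (the intrinsics and any distortion apply to the point x, -y, -z); pixel columns grow to the right and rows downward; lengths in mm; the calibration is good to about 2 mm. A picture is of the moment at which its call begins. There is no depth.
- robot.close_job(): hands the job in; it is judged then, once.
The state is a dict: "clock": time; "joints": joint angles; "joint_velocities": joint speeds; "tau": joint torques, N m; "tcp_pos": TCP position; "tcp_rot": TCP orientation; "contact_force": force on the tool from outside, world axes, zero at the start; "torque": the same for the moment, N m; "gripper_width": opening from 0.0 (shut) to 1.0 (fully open); "grasp_force": force on a finger pad.
Only numpy, scipy, OpenCV 4.12 (cv2) and the standard library are available. Lean on these libraries where they do the work, as an engineer would, in place of code of your own. Each camera call takes 0.05 s, during which the arm holds its last target. There are 200 camera calls.

TASK

Five large and four small grinding balls lie mixed in the white tray. With the slotted wire scoop, lift the large balls out and tip all five into the steel grinding jar, letting every small ball fall through the wires and stay in the tray, without fingering the balls or spilling any. Work gently, so that the tray and jar stay upright and about where they are and the vials are left alone, and finally stand the scoop back level on the bench.

Things in the scene. Friction and masses are not known exactly. Their poses are not given: they have to be found in the camera images.
- tray: loose white porcelain tray, 0.7 to 1.1 kg, 30 mm high, 96 wide. Origin on its underside, x along it away from the robot, z up. Flat floor 6 mm thick from x -105 to 95 mm, 84 wide (y); near wall and sides upright, 6 mm thick; the far end slopes up 24 mm from x 95 to 124. Slides if pushed hard. The nine balls lie in its far half (x over 0), the near half is empty
- scoop: steel wire scoop, about 0.28 kg, stands level. Origin on the underside below mid-bowl; x forward along the tines, z up. Floor: five straight wires 4 mm thick at y = -30, -15, 0, 15, 30 mm from a back plate (x -41, 74 wide, 27 high) to free tips at x 44; open front. Large balls ride on the wires, small ones drop through the 11 mm gaps. Sides low at the tips, 74 mm over all
- scoop_grip (a point): point on the centre line of the scoop's black handle, at x -94, y 0, z 63 mm of the scoop: a good place to pinch it across y. The handle is 15 mm wide (y), 18 thick, 105 long, and rises backwards by 0.2 rad from x -60, z 56 to x -164, z 77 mm. A tall microscope stands left of and behind the scoop (world x over 0.55): come in from the robot side
- scoop_tips (a point): front end of the middle tine of the scoop, x 44, z 1.4 mm of the scoop; each tine tapers to 2.8 mm over its last 28 mm, where the outer two also flare out to y = -35 and 35 mm
- jar: loose round steel grinding jar, open at the top, about 1.8 kg: 114 mm across at the rim, 80 high, bore 93 mm (radius 46), floor 8 mm thick. Origin under its middle, z up
- jar_mouth (a point): centre of the jar's mouth, at the height of its rim (80 mm above the bench)
- vial_a: loose screw-cap sample vial, 27 mm across, 58 high, a bystander beside the work; origin under its middle
- vial_b: loose screw-cap sample vial like vial_a, another bystander
- large_0: large steel grinding ball, 20 mm across, 33 g; origin at its centre
- large_1: large steel grinding ball, 20 mm across, 33 g; origin at its centre
- large_2: large steel grinding ball, 20 mm across, 33 g; origin at its centre
- large_3: large steel grinding ball, 20 mm across, 33 g; origin at its centre
- large_4: large steel grinding ball, 20 mm across, 33 g; origin at its centre
- small_0: small steel grinding ball, 10 mm across, 10 g; origin at its centre
- small_1: small steel grinding ball, 10 mm across, 10 g; origin at its centre
- small_2: small steel grinding ball, 10 mm across, 10 g; origin at its centre
- small_3: small steel grinding ball, 10 mm across, 10 g; origin at its centre

How it is judged (in metres and radians):
On the way:
1. at least one large ball is carried on the scoop, clear above the tray (height (world z) of scoop above 0.045 m and ((distance between large_0 and scoop below 0.06 m and height (world z) of large_0 above 0.055 m) or (distance between large_1 and scoop below 0.06 m and height (world z) of large_1 above 0.055 m) or (distance between large_2 and scoop below 0.06 m and height (world z) of large_2 above 0.055 m) or (distance between large_3 and scoop below 0.06 m and height (world z) of large_3 above 0.055 m) or (distance between large_4 and scoop below 0.06 m and height (world z) of large_4 above 0.055 m))), for 0.1 s.
At the end, for the whole second after the job is handed in: All five large balls are in the jar (centres within 45 mm of its axis, below 72 mm), all four small balls in the tray (below 30 mm), the scoop stands level (0.08 rad) and still on the bench itself (underside below 4 mm); jar and tray upright (0.05 rad) (horizontal distance between each of large_0, large_1, large_2, large_3, large_4 and jar below 0.045 m and z of each of large_0, large_1, large_2, large_3, large_4 in the frame of jar below 0.072 m and x of small_0 in the frame of tray between -0.108 and 0.126 m and y of small_0 in the frame of tray between -0.045 and 0.045 m and z of each of small_0, small_1, small_2, small_3 in the frame of tray below 0.03 m and x of small_1 in the frame of tray between -0.108 and 0.126 m and y of small_1 in the frame of tray between -0.045 and 0.045 m and x of small_2 in the frame of tray between -0.108 and 0.126 m and y of small_2 in the frame of tray between -0.045 and 0.045 m and x of small_3 in the frame of tray between -0.108 and 0.126 m and y of small_3 in the frame of tray between -0.045 and 0.045 m and height (world z) of scoop below 0.004 m and angle between scoop's own z axis and vertical below 0.08 rad and linear speed of scoop below 0.02 m/s and angle between each of jar, tray's own z axis and vertical below 0.05 rad); the robot touches nothing.
It fails at once if the fingers press on a ball (more than 1 N) (contact force between the fingers and large_0 above 1 N or contact force between the fingers and large_1 above 1 N or contact force between the fingers and large_2 above 1 N or contact force between the fingers and large_3 above 1 N or contact force between the fingers and large_4 above 1 N or contact force between the fingers and small_0 above 1 N or contact force between the fingers and small_1 above 1 N or contact force between the fingers and small_2 above 1 N or contact force between the fingers and small_3 above 1 N).
It fails at once if a ball falls out on the bench (a small ball below 8 mm, a large one below 13 mm, i.e. lower than the tray and jar floors allow) (height (world z) of any of large_0, large_1, large_2, large_3, large_4 below 0.013 m or height (world z) of any of small_0, small_1, small_2, small_3 below 0.008 m).
It fails at once if the tray is tipped by more than 0.15 rad, shoved more than 50 mm from where it stood, or pressed by the scoop with more than 60 N (angle between tray's own z axis and vertical above 0.15 rad or distance of tray from where it was at the start of the episode above 0.05 m or contact force between scoop and tray above 60 N).
It fails at once if the jar is tipped by more than 0.15 rad or shoved more than 30 mm (angle between jar's own z axis and vertical above 0.15 rad or distance of jar from where it was at the start of the episode above 0.03 m).
It fails at once if a vial is moved more than 20 mm or tipped by more than 0.3 rad (distance of any of vial_a, vial_b from where it was at the start of the episode above 0.02 m or angle between any of vial_a, vial_b's own z axis and vertical above 0.3 rad).
It also fails if it takes over 72 s, if anything falls off the work surface, if the arm or the gripper's body presses on something with over 40 N, if the wrist force passes 120 N, or if a joint passes its speed limit or range.

## Working session

There is one attempt and no reset: what is moved stays moved. The work goes in short steps, Python scripts to look and compute and a tool call to move; the robot and the scene stay as the last step left them, time stands still between calls to the robot, and variables do not carry over. Pictures are saved under pics/ and viewed, at most 10 in all, crops included, and the job is handed in when it is done.

Besides the shell and the picture viewer there is one more tool, called after "Emit:" as name(argument=value, ...), one argument or row to a line, values as JSON. arm_command: Moves the arm, as the interface text tells. Its arguments: {"type":"object","properties":{"commands":{"type":"string"},"newtons":{"type":"number"}},"required":["commands"]}

```bash
mkdir -p pics
cat > h.py <<'E'
import numpy as np,cv2
from workcell import robot
def cap(n,f):
    c=robot.capture(n); cv2.imwrite('pics/'+f,c['img']); np.savez('pics/'+f+'.npz',**{k:np.array(c[k]) for k in ('img','fx','fy','cx','cy','extrinsics')}); return c
def px2w(c,u,v,z):
    d=np.array([(u-c['cx'])/c['fx'],-(v-c['cy'])/c['fy'],-1.]); E=np.array(c['extrinsics']); d=E[:3,:3]@d; o=E[:3,3]
    return (o+d*(z-o[2])/d[2])
def w2px(c,p):
    E=np.array(c['extrinsics']); q=E[:3,:3].T@(np.array(p)-E[:3,3]); return c['cx']+c['fx']*q[0]/-q[2], c['cy']+c['fy']*q[1]/q[2]
E
python3 - <<'E'
from h import *
c=cap('top','top0.png');d=cap('scene','scene0.png')
for x in(c,d): print(x['fx'],x['cx'],x['cy'],np.round(x['extrinsics'],3).tolist(), x.keys())
print(robot.read_state())
E
```

```text
455.60293263857807 321.69236490112866 237.93758052079758 [[-0.001, 0.999, -0.034, 513.323], [-1.0, -0.001, -0.007, -148.179], [-0.007, 0.034, 0.999, 1080.033], [0.0, 0.0, 0.0, 1.0]] dict_keys(['img', 'fx', 'fy', 'cx', 'cy', 'extrinsics'])
497.17079120006946 320.09335779088417 234.90214939023141 [[0.699, 0.49, -0.522, 65.342], [-0.715, 0.457, -0.529, -689.189], [-0.021, 0.743, 0.669, 753.912], [0.0, 0.0, 0.0, 1.0]] dict_keys(['img', 'fx', 'fy', 'cx', 'cy', 'extrinsics'])
{'clock': 0.1, 'joints': array([ 1.16089876e+00,  3.59425398e-01,  1.51134478e+00, -1.21320768e-05,
        1.27253182e+00, -1.15119258e-01]), 'joint_velocities': array([-0.00125957, -0.0011426 , -0.00372663, -0.00053363, -0.00022442,
        0.00089232]), 'tau': array([-7.65952227e-04, -5.28649163e+01, -2.79351246e+01, -1.95376447e-04,
        4.97492409e-03, -1.03577499e-06]), 'tcp_pos': array([174.08428842, 573.52645109, 230.53434568]), 'tcp_rot': array([-2.16193122e-04,  1.46854274e-01,  9.89157769e-01, -8.26899037e-04]), 'contact_force': array([-0.03377911, -0.22341123,  0.20237682]), 'torque': array([ 0.01551007, -0.04815819,  0.04813077]), 'grasp_force': 0.0, 'gripper_width': 0.9985502451601556}
```

View pics/top0.png

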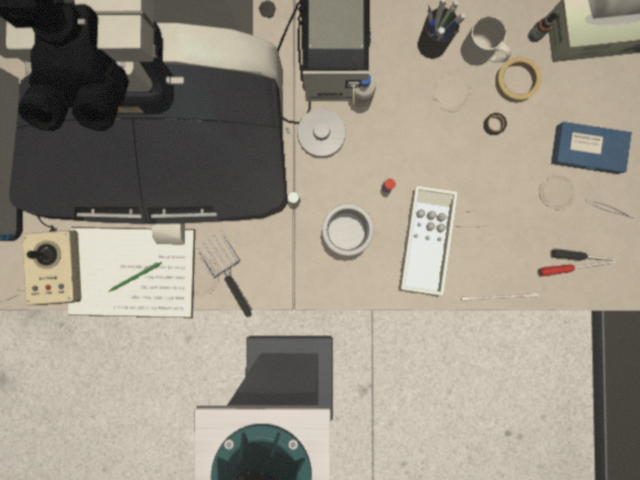

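View pics/scene0.png

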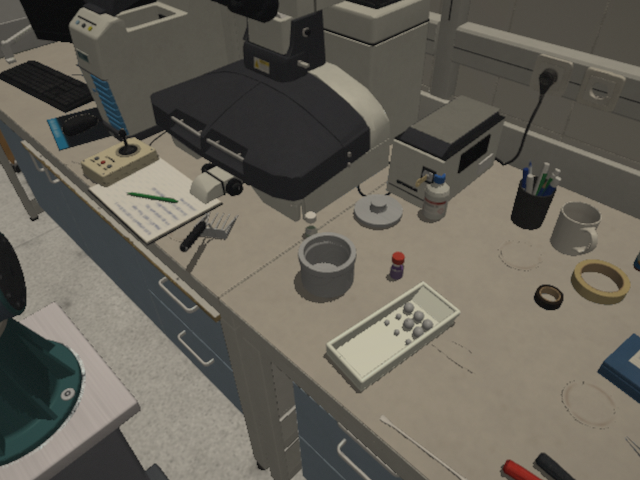

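The top view shows the scoop near (225,270) with its handle toward the robot and right, the jar at (347,231), the tray at (430,240) with balls at its far end, and the vials at (389,186) and (293,199). The scene view agrees. I'll enlarge the top view next.

Run:
```python
import cv2
i=cv2.imread('pics/top0.png')
a=cv2.resize(i[220:325,185:265],None,fx=5.5,fy=5.5,interpolation=cv2.INTER_CUBIC)
b=cv2.resize(i[180:300,395:465],None,fx=5,fy=5,interpolation=cv2.INTER_CUBIC)[:577]
import numpy as np
b=cv2.resize(b,(350,577))
print(a.shape,b.shape)
cv2.imwrite('pics/crop0.png',np.hstack([a[:577],cv2.resize(i[180:300,395:465],(337,577),interpolation=cv2.INTER_CUBIC)]))
```

```text
(578, 440, 3) (577, 350, 3)
```

View pics/crop0.png

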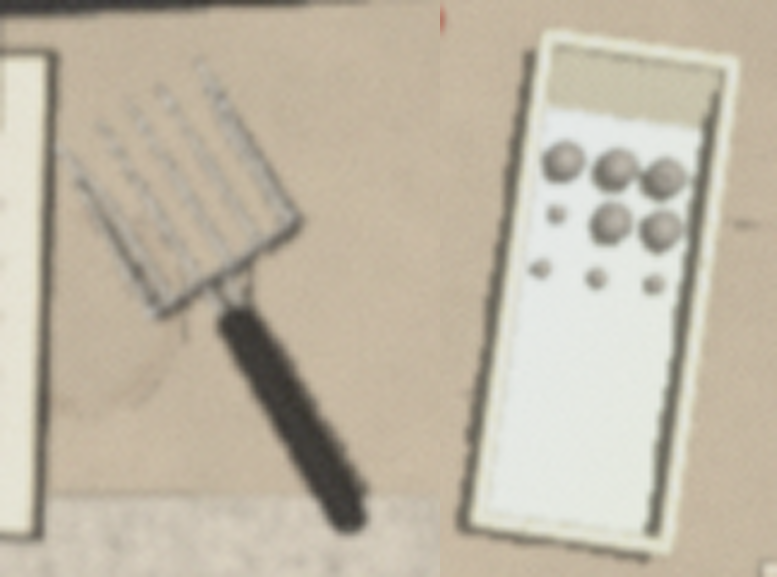

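Crop readings:
- **Scoop:** back plate corners at (160,315) and (300,222), handle from (235,318) to (348,522).
- **Tray rim:** corners at (543,30), (740,60), (470,528) and (668,553).
- **Large balls:** (564,161), (615,170), (663,179), (611,223), (661,231).
- **Small balls:** four, at (556,214), (540,268), (597,278), (654,284).

```bash
cat > m.py <<'E'
from h import *
c=np.load('pics/top0.png.npz')
A=lambda u,v,z: px2w(c,185+u/5.5-.4,220+v/5.5-.4,z)
B=lambda u,v,z: px2w(c,395+(u-440)/4.814-.4,180+v/4.808-.4,z)
l,r=A(160,315,27),A(300,222,27); print('plate',l,r,np.linalg.norm(l-r),(l+r)/2)
h0,h1=A(235,318,66),A(348,522,84); print('handle',h0,h1,np.degrees(np.arctan2(*(h0-h1)[1::-1])),np.linalg.norm(h0-h1))
print('plate yaw',np.degrees(np.arctan2(*(l-r)[1::-1]))-90)
t0,t1=A(65,148,10),A(203,62,10);print('tips',t0,t1,(t0+t1)/2)
TL,TR,BL,BR=[B(*p,30) for p in((543,30),(740,60),(470,528),(668,553))]
print('tray',TL,TR,BL,BR,np.linalg.norm(TL-TR),np.linalg.norm(TL-BL))
f=(TL+TR-BL-BR)/2; yaw=np.arctan2(f[1],f[0]); print('yaw',np.degrees(yaw),[np.degrees(np.arctan2(*(a-b)[1::-1])) for a,b in((TL,BL),(TR,BR))])
near=(BL+BR)/2; O=near+111*f/np.linalg.norm(f); O[2]=0; print('tray O',O, 'L',np.linalg.norm(f))
R=np.array([[np.cos(yaw),-np.sin(yaw)],[np.sin(yaw),np.cos(yaw)]])
for p in((564,161),(615,170),(663,179),(611,223),(661,231)): print('L',np.round((B(*p,16)-O)[:2]@R))
for p in((556,214),(540,268),(597,278),(654,284)): print('s',np.round((B(*p,11)-O)[:2]@R))
g=cv2.cvtColor(c['img'],cv2.COLOR_BGR2GRAY)
print('jar',cv2.HoughCircles(cv2.GaussianBlur(g[190:270,305:390],(3,3),0),cv2.HOUGH_GRADIENT,1,100,param1=80,param2=12,minRadius=20,maxRadius=29))
print('jar mouth',px2w(c,347,231,80)); print('vials',px2w(c,389,186,58),px2w(c,293,199,58))
E
python3 m.py
```

```text
plate [459.56125516 108.64446035  27.        ] [498.54119451  49.98994065  27.        ] 70.42576483643137 [479.05122483  79.3172005   27.        ]
handle [460.33228214  68.75037792  66.        ] [380.68568523  19.58166907  84.        ] 31.68852562345553 95.31601297991318
plate yaw 33.606755757156904
tips [529.98686282 154.0308691   10.        ] [566.75992582  95.15122219  10.        ] [548.37339432 124.59104565  10.        ]
tray [ 669.5219529 -359.0021157   30.       ] [ 654.88562533 -453.25708298   30.        ] [ 430.85706789 -322.40899652   30.        ] [ 418.96441531 -416.49588462   30.        ] 95.3845948840627 241.45389561308568
yaw -8.786382765090831 [np.float64(-8.716949579914862), np.float64(-8.856596975075728)]
tray O [ 534.60812474 -386.40779759    0.        ] L 240.1108168617739
L [70. 26.]
L [69.  1.]
L [ 68. -23.]
L [43. -1.]
L [ 43. -25.]
s [44. 25.]
s [17. 29.]
s [16.  1.]
s [ 18. -27.]
jar [[[42.5 38.5 25. ]]]
jar mouth [ 562.69967105 -196.85075723   80.        ]
vials [ 665.0986024  -292.69406335   58.        ] [636.06028322 -76.53409611  58.        ]
```

Emit:
arm_command(
  commands="0 0 -8.2 17 -32 -3 1;0 0 -8.2 17 -32 -3 1;0 0 -8.2 17 -32 -3 1;0 0 -8.2 17 -32 -3 1;0 0 -8.2 17 -32 -3 1;0 0 -8.2 17 -32 -3 1;0 0 -8.2 17 -32 -3 1;0 0 -8.2 17 -32 -3 1;0 0 -8.2 17 -32 -3 1;0 0 -8.2 17 -32 -3 1;0 0 -8.2 17 -32 -3 1;0 0 -8.2 17 -32 -3 1;0 0 -8.2 17 -32 -3 1;0 0 -8.2 17 -32 -3 1;0 0 -8.2 17 -32 -3 1;0 0 -8.2 17 -32 -3 1;0 0 0 0 0 0 1;0 0 0 0 0 0 1",
  newtons=100,
)

```text
clock: 1.9
tcp_pos: [446.1, 61.6, 182.9]
tcp_rot: [-0.0, 0.962, 0.274, -0.001]
contact_force: [0.1, 0.0, -0.1]
gripper_width: 1.0
grasp_force: 0.0
```

Run:
```python
from h import *
c=cap('wrist','w1.png'); print(c['fx'],np.round(c['extrinsics'],3).tolist())
```

```text
344.6280483301681 [[0.527, 0.808, 0.262, 512.305], [-0.85, 0.501, 0.162, 102.927], [-0.001, -0.308, 0.951, 326.364], [0.0, 0.0, 0.0, 1.0]]
```

View pics/w1.png

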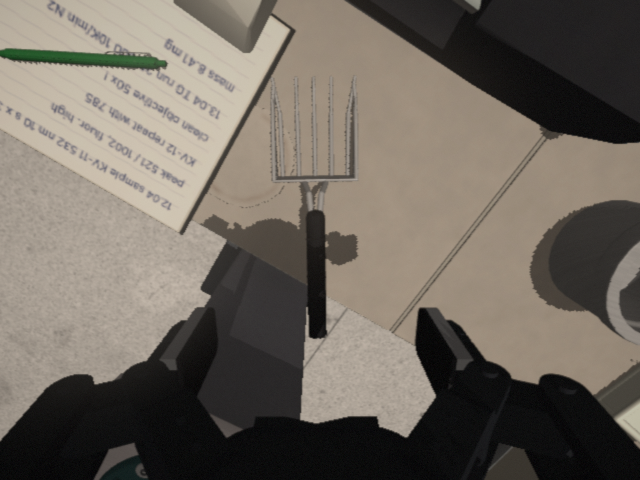

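The wrist view shows the scoop lying straight ahead. The handle runs from (315,212) to (318,336), the plate corners are at (272,180) and (356,178), and the middle tine tip is at about (314,77).

Run:
```python
from h import *
c=np.load('pics/w1.png.npz')
l,r=px2w(c,272,180,27),px2w(c,356,178,27);t=px2w(c,314,77,2)
h0,h1=px2w(c,315.5,212,64),px2w(c,318,336,86)
m=(l+r)/2
for n,a in(('l',l),('r',r),('m',m),('tip',t),('h0',h0),('h1',h1)):print(n,a)
print(np.linalg.norm(l-r),np.linalg.norm(t[:2]-m[:2]),np.degrees([np.arctan2(*(t-m)[1::-1]),np.arctan2(*(h0-h1)[1::-1]),np.arctan2(*(l-r)[1::-1])-np.pi/2, np.arctan2(*(t-h1)[1::-1])]))
```

```text
l [458.76492197 114.4990002   27.        ]
r [498.31694723  53.93731421  27.        ]
m [478.5409346   84.21815721  27.        ]
tip [549.30922491 128.04612736   2.        ]
h0 [461.71907471  72.16245771  64.        ]
h1 [380.60495477  19.52286147  86.        ]
72.33312181648378 83.24086665069142 [31.77061651 32.98184743 33.14801482 32.75216994]
```

Emit:
arm_command(
  commands="0 0 0.9 0 -1 -25 1;0 0 0 0 0 -25 1;0 0 0 0 0 -25 1;0 0 0 0 0 -25 1;0 0 0 0 0 -25 1;0 0 0 0 0 -15 1;0 0 0 0 0 0 1;0 0 0 0 0 0 -1;0 0 0 0 0 0 -1;0 0 0 0 0 0 -1;0 0 0 0 0 0 -1;0 0 0 0 0 0 -1;0 0 0 0 0 0 -1;0 0 0 0 0 0 -1;0 0 0 0 0 0 -1;0 0 0 0 0 0 -1;0 0 0 0 0 0 -1",
  newtons=110,
)

```text
clock: 3.65
tcp_pos: [446.6, 61.2, 43.9]
tcp_rot: [-0.0, 0.959, 0.282, 0.0]
contact_force: [-2.5, 0.0, 7.3]
gripper_width: 0.151
grasp_force: 107.2
```

Emit:
arm_command(
  commands="0 0 0 0 0 8 -1;0 0 0 0 0 18 -1;0 0 0 0 0 25 -1;0 0 0 0 0 25 -1;0 0 0 0 0 25 -1;0 0 0 0 0 9 -1;0 0 -1 -1 -10 0 -1;0 0 -2 -1 -20 0 -1;0 0 -2.5 -2 -25 0 -1;0 0 -2.5 -2 -25 0 -1;0 0 -2.5 -2 -25 0 -1;0 0 -2.5 -2 -25 0 -1;0 0 -2.5 -2 -25 0 -1;0 0 -2.5 -2 -25 0 -1;0 0 -2.5 -2 -25 0 -1;0 0 -2.5 -2 -25 0 -1;0 0 -2.5 -2 -25 0 -1;0 0 -2.5 -2 -25 0 -1",
)

```text
clock: 5.45
tcp_pos: [422.5, -219.8, 151.5]
tcp_rot: [-0.001, 0.999, 0.041, -0.001]
contact_force: [1.2, -1.5, -2.6]
gripper_width: 0.153
grasp_force: 107.6
```

Emit:
arm_command(
  commands="0 0 -2.5 -2 -25 0 -1;0 0 -2.5 -2 -25 0 -1;0 0 -2.5 -2 -25 0 -1;0 0 -2.5 -2 -25 0 -1;0 0 -2.5 -2 -25 0 -1;0 0 -1 -1 -15 0 -1;0 0 0 0 -8 0 -1;0 0 0 0 0 0 -1;0 0 0 0 0 0 -1;0 0 0 0 0 0 -1",
)

```text
clock: 6.45
tcp_pos: [413.1, -365.6, 153.0]
tcp_rot: [-0.001, 0.997, -0.075, -0.0]
contact_force: [0.0, 0.3, -3.0]
gripper_width: 0.151
grasp_force: 107.6
```

Run:
```python
from h import *
c=cap('wrist','w2.png')
```

```text
(no output)
```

View pics/w2.png

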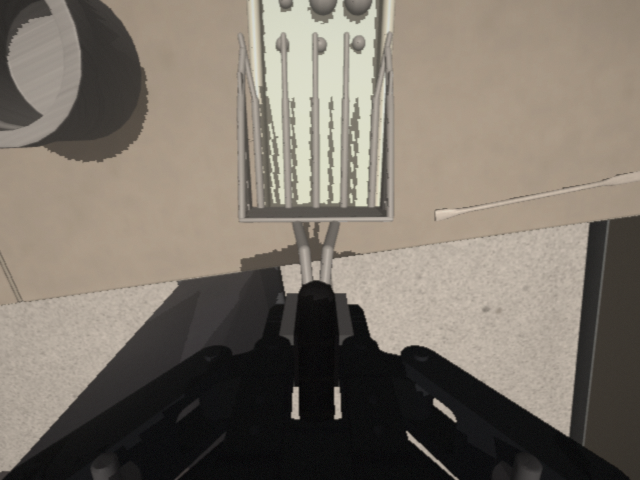

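The scoop is held and level above the tray. Its middle tip is at (315,35), the plate corners at (239,220) and (392,218), the tray's outer rim at about (249,2) and (395,2), and small balls at (282,44), (320,45) and (358,43).

```bash
python3 - <<'E'
from h import *
c=np.load('pics/w2.png.npz')
P=np.array([413.1,-365.6,153.0]); yaw=np.radians(2*np.degrees(np.arctan2(-.075,.997))); d=np.array([np.cos(yaw),np.sin(yaw)]);n=np.array([-d[1],d[0]])
print('yaw',np.degrees(yaw)); o=P[:2]+79*d; z=P[2]-43.9
loc=lambda p:(np.array([(p[:2]-o)@d,(p[:2]-o)@n])).round(1)
for u,v,h in((315,35,1.4+z),(285,35,1.4+z),(347,35,1.4+z),(239,220,27+z),(392,218,27+z)): print('scoop',loc(px2w(c,u,v,h)))
for u,v,h in((249,2,30),(395,2,30),(282,44,11),(320,45,11),(358,43,11)): print('tray',loc(px2w(c,u,v,h)),px2w(c,u,v,h))
print('pred tip',w2px(c,[*(o+44*d),z+1.4]),'o',o)
E
python3 -c "
import cv2;i=cv2.imread('pics/w2.png');cv2.imwrite('pics/w2c.png',cv2.resize(i[0:240,220:420],None,fx=2.5,fy=2.5,interpolation=cv2.INTER_CUBIC))"
```

```text
yaw -8.604022254544233
scoop [42.9  0. ]
scoop [43.  14.2]
scoop [ 42.9 -15.2]
scoop [-40.9  36.5]
scoop [-40.  -36.6]
tray [81.2 43.9] [ 578.06012118 -346.16244247   30.        ]
tray [ 81.  -52.8] [ 563.42031448 -441.76722001   30.        ]
tray [60.6 24.5] [ 554.81422559 -362.28282356   11.        ]
tray [59.9 -3.4] [ 549.955159   -389.73126917   11.        ]
tray [ 61.2 -31.2] [ 547.02607752 -417.44307213   11.        ]
pred tip (np.float64(315.0264162039184), np.float64(32.4426008722817)) o [ 491.2109246  -377.41877567]
```

View pics/w2c.png

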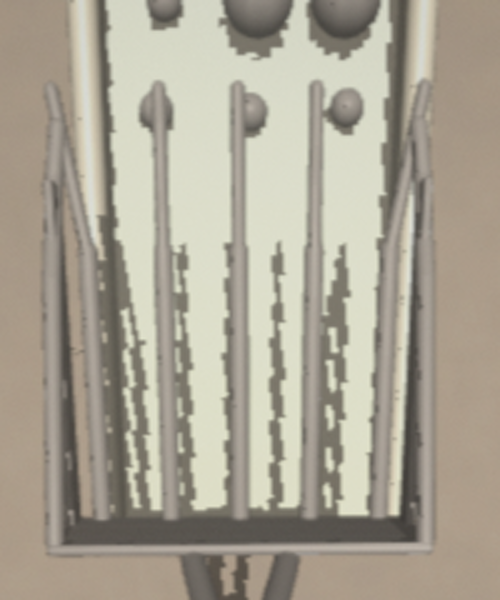

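Scoop frame is confirmed (level, 79 mm ahead of the TCP). I'll shift it about 7 mm right and lower it.

Emit:
arm_command(
  commands="0 0 -0.2 -0.5 -3.5 -10 -1;0 0 0 -0.5 -3.2 -20 -1;0 0 0 0 0 -20 -1;0 0 0 0 0 -20 -1;0 0 0 0 0 -15 -1;0 0 0 0 0 -8 -1;0 0 0 0 0 -5 -1;0 0 0 0 0 -2 -1;0 0 0 0 0 0 -1;0 0 0 0 0 0 -1",
)

```text
clock: 7.5
tcp_pos: [412.4, -373.5, 53.7]
tcp_rot: [-0.0, 0.997, -0.077, 0.0]
contact_force: [-0.6, 1.8, -2.9]
gripper_width: 0.152
grasp_force: 107.5
```

Run:
```python
from h import *
print(robot.read_state()['tcp_pos'],robot.read_state()['contact_force'])
i=cap('wrist','w3.png')['img']
cv2.imwrite('pics/w3c.png',cv2.resize(i[0:240,200:440],None,fx=2.5,fy=2.5,interpolation=cv2.INTER_CUBIC))
```

```text
[ 412.44532479 -373.50936672   53.69751189] [-0.55003087  1.75500966 -2.90379857]
```

View pics/w3c.png

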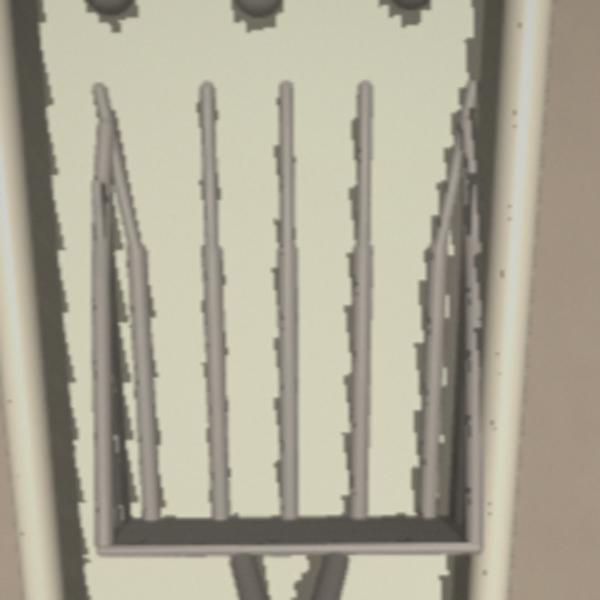

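The scoop is inside the tray with its right side close to the wall. The small balls ahead line up with the gaps, at crop (110,0), (258,0) and (410,0) against tines at 98, 207, 287, 365 and 470. I'll move it 1.5 mm left, lower it to the floor and advance.

Emit:
arm_command(
  commands="0 0 0 0 1.5 -1.5 -1;0 0 0 0 0 -1 -1;0 0 0 0 0 -0.5 -1;0 0 0 0 0 0 -1;0 0 0 2 -0.3 0 -1;0 0 0 4 -0.6 0 -1;0 0 0 4 -0.6 0 -1;0 0 0 4 -0.6 0 -1;0 0 0 4 -0.6 0 -1;0 0 0 4 -0.6 0 -1;0 0 0 4 -0.6 0 -1;0 0 0 4 -0.6 0 -1;0 0 0 4 -0.6 0 -1",
)

```text
clock: 8.85
tcp_pos: [446.6, -377.2, 50.3]
tcp_rot: [-0.0, 0.997, -0.077, -0.0]
contact_force: [-0.7, 0.1, 0.2]
gripper_width: 0.151
grasp_force: 107.7
```

Emit:
arm_command(
  commands="0 0 0 4 -0.6 0 -1;0 0 0 4 -0.6 0 -1;0 0 0 4 -0.6 0 -1;0 0 0 4 -0.6 0 -1;0 0 0 4 -0.6 0 -1;0 0 0 4 -0.6 0 -1;0 0 0 0 0 0 -1",
)

```text
clock: 9.55
tcp_pos: [471.3, -381.1, 50.3]
tcp_rot: [0.0, 0.997, -0.077, 0.001]
contact_force: [1.5, -0.4, -2.1]
gripper_width: 0.155
grasp_force: 107.8
```

Run:
```python
from h import *
i=cap('wrist','w4.png')['img']
cv2.imwrite('pics/w4c.png',cv2.resize(i[0:240,200:440],None,fx=2.5,fy=2.5,interpolation=cv2.INTER_CUBIC))
```

```text
(no output)
```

View pics/w4c.png

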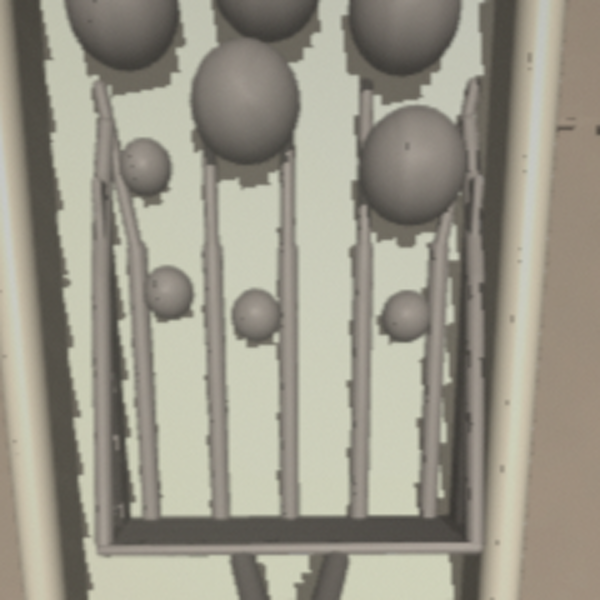

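All four small balls lie in the gaps, and two large ones are already on the wires at (245,100) and (412,165). The other three are at the tips.

Emit:
arm_command(
  commands="0 0 0 4 -0.6 0 -1;0 0 0 4 -0.6 0 -1;0 0 0 4 -0.6 0 -1;0 0 0 4 -0.6 0 -1;0 0 0 4 -0.6 0 -1;0 0 0 4 -0.6 0 -1;0 0 0 3 -0.5 0 -1;0 0 0 3 -0.5 0 -1;0 0 0 2 -0.3 0 -1;0 0 0 0 0 0 -1;0 0 0 0 0 0 -1",
)

```text
clock: 10.7
tcp_pos: [502.8, -385.8, 50.2]
tcp_rot: [0.0, 0.997, -0.078, 0.0]
contact_force: [1.4, 0.1, -1.5]
gripper_width: 0.151
grasp_force: 108.0
```

Run:
```python
from h import *
i=cap('wrist','w5.png')['img']
cv2.imwrite('pics/w5c.png',cv2.resize(i[0:240,200:440],None,fx=2.5,fy=2.5,interpolation=cv2.INTER_CUBIC))
```

```text
(no output)
```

View pics/w5c.png

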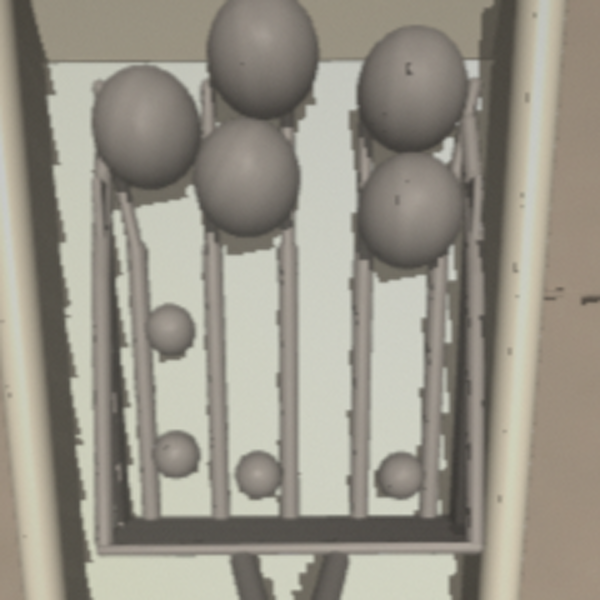

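The small balls sit in the gaps near the back plate, at (170,330), (177,455), (260,473) and (402,475). All five large balls are on or at the tips, and the slope starts at row 62. I'll go 3 mm further, then scoop up the slope with the tips tilted up.

Emit:
arm_command(
  commands="0 0 0 1.5 -0.2 0 -1;0 0 0 1.5 -0.2 0 -1;0 0 0 0 0 0 -1;-0.15 -0.99 0 1.2 -0.2 0 -1;-0.15 -0.99 0 1.2 -0.2 0 -1;-0.15 -0.99 0 1.2 -0.2 0 -1;-0.15 -0.99 0 1.2 -0.2 0 -1;-0.15 -0.99 0 1 -0.2 0 -1;-0.15 -0.99 0 1 -0.2 0 -1;-0.15 -0.99 0 0.5 -0.1 0 -1;-0.15 -0.99 0 0.5 -0.1 0 -1;-0.23 -1.48 0 0 0 0 -1;-0.23 -1.48 0 0 0 0 -1;-0.23 -1.48 0 0 0 0.5 -1;-0.23 -1.48 0 0 0 1 -1;-0.23 -1.48 0 0 0 1 -1;-0.23 -1.48 0 0 0 1 -1;0 0 0 0 0 1 -1;0 0 0 0 0 0 -1;0 0 0 0 0 0 -1",
)

```text
clock: 12.75
tcp_pos: [513.5, -387.9, 55.0]
tcp_rot: [0.011, 0.986, -0.077, 0.147]
contact_force: [-0.5, -0.0, -3.9]
gripper_width: 0.158
grasp_force: 108.0
```

Run:
```python
from h import *
i=cap('wrist','w6.png')['img']
```

Emit:
arm_command(
  commands="0 0 0 0 0 2 -1;0 0 0 0 0 4 -1;0 0 0 -1 0 6 -1;0 0 0 -2 0 8 -1;0 0 0 -2 0 10 -1;0 0 0 -2 0 12 -1;0 0 0 -2 0 12 -1;0 0 0 0 0 10 -1;0 0 0 0 0 6 -1;0 0 0 0 0 2 -1;0 0 0 0 3 0 -1;0 0 0 0 -3 0 -1;0 0 0 0 3 0 -1;0 0 0 0 -3 0 -1;0 0 0 0 0 0 -1;0 0 0 0 0 0 -1;0 0 0 0 0 0 -1",
)

```text
clock: 14.5
tcp_pos: [504.1, -387.5, 126.6]
tcp_rot: [0.011, 0.986, -0.077, 0.147]
contact_force: [0.3, 0.1, -3.7]
gripper_width: 0.15
grasp_force: 108.1
```

Run:
```python
from h import *
print(robot.read_state()['contact_force'])
i=cap('wrist','w7.png')['img']; t=cap('top','t7.png')['img']
g=cv2.GaussianBlur(cv2.cvtColor(i,cv2.COLOR_BGR2GRAY),(5,5),0)[0:260,180:460]
print(cv2.HoughCircles(g,cv2.HOUGH_GRADIENT,1,22,param1=80,param2=16,minRadius=14,maxRadius=32))
o=np.hstack([cv2.resize(i[0:260,190:450],(400,400),interpolation=cv2.INTER_CUBIC),cv2.resize(t[170:300,380:480],(308,400),interpolation=cv2.INTER_CUBIC)])
cv2.imwrite('pics/o7.png',o)
```

```text
[ 0.31014446  0.06127176 -3.66789974]
[[[169.5 179.5  30.3]
  [ 83.5 174.5  22.4]
  [121.5 191.5  20. ]
  [190.5  37.5  24.6]
  [154.5  92.5  31.4]
  [183.5 197.5  23.5]
  [178.5  92.5  26.8]
  [103.5 247.5  18.2]]]
```

View pics/o7.png

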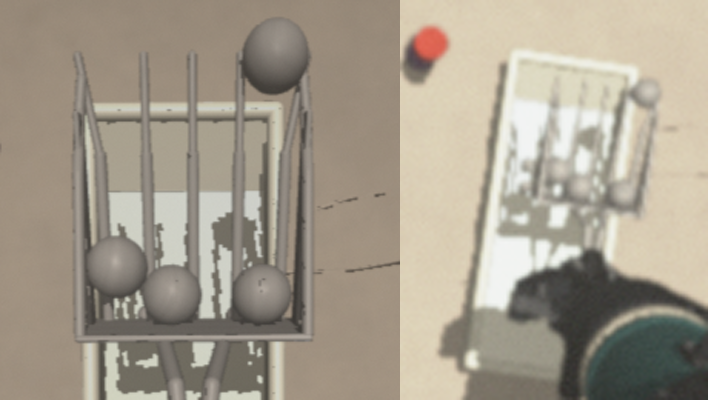

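The last picture shows three large balls against the back plate at (117,265), (171,295) and (262,292). One is hanging at the right tip at (275,55), and the fifth is not visible. The tips stand over the tray's far rim, so I'll draw back gently while pitching up to roll that ball in.

Emit:
arm_command(
  commands="-0.15 -0.99 0 -1 0.2 0 -1;-0.23 -1.48 0 -2 0.3 0 -1;-0.23 -1.48 0 -3 0.5 -1 -1;-0.23 -1.48 0 -4 0.6 -2 -1;-0.23 -1.48 0 -4 0.6 -3 -1;-0.23 -1.48 0 -4 0.6 -4 -1;-0.23 -1.48 0 -4 0.6 -5 -1;-0.23 -1.48 0 -4 0.6 -5 -1;-0.23 -1.48 0 -3 0.5 -5 -1;-0.23 -1.48 0 -2 0.3 -4 -1;-0.15 -0.99 0 0 0 -2 -1;0 0 0 0 2 0 -1;0 0 0 0 -2 0 -1;0 0 0 0 2 0 -1;0 0 0 0 -2 0 -1;0 0 0 0 0 0 -1;0 0 0 0 0 0 -1;0 0 0 0 0 0 -1",
)

```text
clock: 16.4
tcp_pos: [473.2, -382.7, 95.8]
tcp_rot: [0.021, 0.957, -0.074, 0.279]
contact_force: [-0.3, -0.3, -5.0]
gripper_width: 0.153
grasp_force: 108.2
```

```bash
cat > cnt.py <<'E'
from h import *
import sys
s=robot.read_state(); print(s['tcp_pos'],s['contact_force'])
c=cap('wrist',sys.argv[1]); i=c['img']
d=cap('scene',sys.argv[1].replace('.','s.'))['img']; t=cap('top',sys.argv[1].replace('.','t.'))['img']
# ascii-level look: coarse gray grids of bowl
g=cv2.cvtColor(i,cv2.COLOR_BGR2GRAY)
for h in range(8,240,8): print('%3d '%h+' '.join('%3d'%v for v in cv2.blur(g,(5,5))[h,224:408:6]))
E
python3 cnt.py a1.png
python3 - <<'E'
import cv2
g=cv2.cvtColor(cv2.imread('pics/w7.png'),cv2.COLOR_BGR2GRAY)
print('before')
for h in range(8,240,8): print('%3d '%h+' '.join('%3d'%v for v in cv2.blur(g,(5,5))[h,224:408:6]))
E
```

```text
[ 473.21168238 -382.72720694   95.84672198] [-0.32341591 -0.27933744 -5.03432634]
  8 139 139 139 139 139 140 140 140 140 141 140 140 140 139 139 138 139 138 139 138 137 137 136 137 137 138 136 137 138 138 137
 16 139 139 140 140 140 140 139 140 141 141 140 140 140 141 141 139 139 138 138 138 137 137 137 137 137 138 138 138 138 138 136
 24 139 140 141 140 140 139 139 139 140 139 140 139 140 141 140 140 141 140 139 139 138 138 137 138 139 139 139 141 140 139 137
 32 139 139 139 139 139 139 139 140 140 139 138 140 140 140 139 138 140 141 140 140 137 140 139 139 139 140 142 138 138 140 139
 40 138 140 135 122 141 142 142 141 142 137 121 141 141 140 139 120 137 141 140 140 124 133 141 142 141 141 142 124 131 141 140
 48 141 142 140 127 138 142 143 142 141 136 120 141 141 141 141 120 137 141 141 141 121 132 142 142 142 142 142 126 139 142 141
 56 141 143 140 129 127 142 143 143 143 139 121 140 140 140 141 123 140 143 143 142 122 134 142 142 142 143 133 121 136 141 141
 64 142 142 139 127 124 143 143 143 144 143 122 143 142 142 141 123 140 144 143 142 123 133 142 141 140 141 125 117 132 13
[... 5712 characters left out ...]
 138 191 153 187 101 126 144 147 141 123  82  95 143 147 147
200 146 145 140 142  75 102 128 148 154 170 114 110 123 128 120 102 167 198 141 158  78 106 123 124 120 100  90  87 143 146 146
208 146 147 139 143  77  95 114 109 113 104  98  77  83  87  82  80 112 118 101  96  79  72  79  80  77  93  71 102 143 149 148
216 147 148 141 142 104 105 105 105 107 107 107 106 109 110 110 107 110 110 111 107 110 113 113 114 117 117 118 119 143 148 147
224 146 146 146 142 185 111 169 152 107 105 105 104 113 100 105 137 198 194 108 102 102 132 122  93 190 169 146 145 146 147 147
232 147 147 148 150 201 114 197 157 157 112 130 176 105 108 107 121 208 162 113 101 106 108 121  96 193 170 146 148 148 148 148
```

Four large balls are now settled on the wires. Next, find the fifth in the tray through the scene camera.

```bash
cat > rect.py <<'E'
from h import *
def rect(f,z=12,st=4,w=(-108,132,-46,46),yaw=-8.8,O=(534.6,-386.4)):
    c=np.load('pics/'+f+'.npz'); a=np.radians(yaw); d=np.array([np.cos(a),np.sin(a)]);n=np.array([-d[1],d[0]])
    xs=np.arange(w[1],w[0],-st); ys=np.arange(w[3],w[2],-st/1.)
    g=cv2.GaussianBlur(cv2.cvtColor(c['img'],cv2.COLOR_BGR2GRAY),(3,3),0)
    M=np.array([[w2px(c,[*(np.array(O)+x*d+y*n),z]) for y in ys] for x in xs],np.float32)
    r=cv2.remap(g,M[...,0],M[...,1],cv2.INTER_LINEAR)
    for x,row in zip(xs,r): print('%5d '%x+''.join(' .:-=+*#%@'[::-1][min(9,v*10//256)] for v in row for _ in (0,1)))
if __name__=='__main__':
    import sys; [ (print(f),rect(f)) for f in sys.argv[1:]]
E
python3 rect.py scene0.png a1s.png a1t.png
```

```text
scene0.pngrect.py:8: RuntimeWarning: overflow encountered in scalar multiply
  for x,row in zip(xs,r): print('%5d '%x+''.join(' .:-=+*#%@'[::-1][min(9,v*10//256)] for v in row for _ in (0,1)))
Traceback (most recent call last):
  File "rect.py", line 10, in <module>
    import sys; [ (print(f),rect(f)) for f in sys.argv[1:]]
                            ~~~~^^^
  File "rect.py", line 8, in rect
    for x,row in zip(xs,r): print('%5d '%x+''.join(' .:-=+*#%@'[::-1][min(9,v*10//256)] for v in row for _ in (0,1)))
                                           ~~~~~~~^^^^^^^^^^^^^^^^^^^^^^^^^^^^^^^^^^^^^^^^^^^^^^^^^^^^^^^^^^^^^^^^^^
  File "rect.py", line 8, in <genexpr>
    for x,row in zip(xs,r): print('%5d '%x+''.join(' .:-=+*#%@'[::-1][min(9,v*10//256)] for v in row for _ in (0,1)))
                                                                            ~~~~^^~~~
OverflowError: Python integer 256 out of bounds for uint8
```

```bash
sed -i 's/v\*10/int(v)*10/' rect.py; python3 rect.py scene0.png a1s.png a1t.png
```

```text
scene0.png
  132 ========================================----++
  128 ==------------------------------------------++
  124 ==------------------------------------------++
  120 ==------------------------------------------++
  116 ++==----------------------------------==----++
  112 **==----------------------------------==----++
  108 **==----------------------------------==----++
  104 **==----------------------------------==----++
  100 **++==--------------------------------------++
   96 ****==--------------------------------==----++
   92 ****==--------------------------------------++
   88 ****==------::::::------::::::::::::::------++
   84 ****==--==----::::--====----::--------------++
   80 ****++========----======++==--========------++
   76 ****++++==++++==--++====++++========++++----++
   72 ****++++++++**++--++++++++**++++++++++**==--++
   68 ****++++********====********++++********==--++
   64 ****====**####**++--++######**==********==--++
   60 ****==--==******==--==******++--==******==--++
   56 ****==::--==++==----==++++++==--==++++**----++
   52 ****==::::----::--=====
[... 7766 characters left out ...]
-++**++++++
  -56 --....            ..--::..------==++######**++
  -60 --....            ..::--::==++++++**######**++
  -64 --..                ::--::++****++++########++
  -68 --..              ..::----++####++++**######**
  -72 --....          ..::--====**####**++**######**
  -76 --....        ..::--====++**######****########
  -80 --..          ::--==++****####################
  -84 --..          ::==++**########################
  -88 --....        ::==**######################**##
  -92 --....      ..--++########################++**
  -96 --......    ..==**########################****
 -100 --....::::..--++##########****################
 -104 --..::======++############**++**##############
```

```bash
cat > jar.py <<'E'
from h import *
from scipy.optimize import minimize
def fit(fs,x0):
    G=[]
    for f in fs:
        c=np.load('pics/'+f+'.npz'); g=cv2.GaussianBlur(cv2.cvtColor(c['img'],cv2.COLOR_BGR2GRAY),(0,0),1.2).astype(np.float32)
        G.append((c,np.hypot(cv2.Sobel(g,5,1,0),cv2.Sobel(g,5,0,1))))
    t=np.linspace(0,2*np.pi,120)
    def cost(p,G):
        s=0
        for c,m in G:
            for r in(57,46.5):
                q=np.array([w2px(c,[p[0]+r*np.cos(a),p[1]+r*np.sin(a),80]) for a in t],np.float32)
                s-=cv2.remap(m,q[:,:1],q[:,1:],cv2.INTER_LINEAR).mean()
        return s
    for H in([G[0]],[G[1]],G):
        b=min(((cost((x0[0]+i,x0[1]+j),H),x0[0]+i,x0[1]+j) for i in range(-15,16,3) for j in range(-15,16,3)))
        r=minimize(cost,b[1:],args=(H,),method='Nelder-Mead'); print(r.x,r.fun)
fit(['top0.png','scene0.png'],(562,-197))
E
python3 jar.py
```

```text
[ 555.33081385 -192.79739571] -223.5284423828125
[ 566.26487507 -198.52992423] -189.9317626953125
[ 566.46238631 -198.23763924] -393.58648681640625
```

Emit:
arm_command(
  commands="0 0 0 0 0 3 -1;0 0 0 0 0 8 -1;0 0 0 0 0 14 -1;0.2 1.3 0 0 0 20 -1;0.3 2 0 0 0 20 -1;0.3 2 0 0 0 20 -1;0.3 2 0 0 0 14 -1;0.3 2 0 0 0 6 -1;0.3 2 0 0 0 1 -1;0.3 2 0 0 0 0 -1;0.3 2 0 0 0 0 -1;0.3 2 0 0 0 0 -1;0.3 2 0 0 0 0 -1;0 0 0 0 0 0 -1",
)

```text
clock: 17.95
tcp_pos: [473.7, -382.6, 202.0]
tcp_rot: [0.009, 0.991, -0.076, 0.112]
contact_force: [-0.8, -0.8, -4.2]
gripper_width: 0.148
grasp_force: 108.0
```

Emit:
arm_command(
  commands="0 0 0 -1 4 0 -1;0 0 0 -2 8 0 -1;0 0 0 -3 12 0 -1;0 0 0 -4 16 0 -1;0 0 0 -5 20 0 -1;0 0 0 -5 20 0 -1;0 0 0 -5 20 0 -1;0 0 0 -5 20 0 -1;0 0 0 -5 20 0 -1;0 0 0 -5 20 0 -1;0 0 0 -4 18 0 -1;0 0 0 -3.4 14 -3 -1;0 0 0 -2 8 -7 -1;0 0 0 -1 4.7 -10 -1;0 0 0 0 2 -12 -1;0 0 0 0 0 -12 -1;0 0 0 0 0 -10 -1;0 0 0 0 0 -7 -1;0 0 0 0 0 -3 -1;0 0 0 0 0 0 -1",
)

```text
clock: 19.95
tcp_pos: [422.6, -176.0, 137.4]
tcp_rot: [0.009, 0.991, -0.077, 0.112]
contact_force: [0.4, -0.2, -4.6]
gripper_width: 0.151
grasp_force: 108.1
```

Emit:
arm_command(
  commands="0 0 0 0 0 0 -1;0 0 0 0 0 0 -1",
)

```text
clock: 20.15
tcp_pos: [423.1, -176.3, 138.3]
tcp_rot: [0.009, 0.991, -0.077, 0.113]
contact_force: [-0.0, 0.4, -3.6]
gripper_width: 0.154
grasp_force: 108.1
```

```bash
cat > plan.py <<'E'
# rows: pitch down stepwise about tips; prints TCP targets
import numpy as np
from workcell import robot
s=robot.read_state(); p=s['tcp_pos']; q=s['tcp_rot']; print(p,q)
yaw=2*np.arctan2(q[2],q[1]); d=np.array([np.cos(yaw),np.sin(yaw)])
th=2*np.arcsin(np.hypot(q[0],q[3])); n=np.array([-d[1],d[0]])
T=lambda t:(123*np.cos(t)+42.5*np.sin(t),123*np.sin(t)-42.5*np.cos(t))
tip=p+np.array([*(d*T(th)[0]),T(th)[1]]); J=np.array([566.4,-198.2])
print('pitch',np.degrees(th),'yaw',np.degrees(yaw),'tip',tip,'tip rel jar fwd,lat',(tip[:2]-J)@d,(tip[:2]-J)@n)
for deg in(0,-15,-30,-40,-48):
    t=np.radians(deg); z=85 if deg<-10 else 95
    print(deg,np.round(np.array([*(J-15*d-d*T(t)[0]),z-T(t)[1]])-p,1))
E
python3 plan.py; python3 rect.py /dev/null 2>/dev/null | head -0
python3 - <<'E'
from h import *
cap('scene','b1s.png');cap('top','b1t.png')
E
python3 rect.py b1s.png b1t.png
```

```text
[ 423.13079163 -176.33669424  138.25146451] [ 0.00937856  0.99057782 -0.07678635  0.11301098]
pitch 13.022634399893674 yaw -8.86503489361925 tip [ 550.99818822 -196.28025643  124.56083944] tip rel jar fwd,lat -15.51366997674155 -0.4767234205278714
0 [ 6.9 -0.6 -0.8]
-15 [21.9 -2.9 19.6]
-30 [44.2 -6.4 45.1]
-40 [62.3 -9.2 58.4]
-48 [ 78.3 -11.7  66.6]
b1s.png
  132 ======--====--==----====----==--========----++
  128 --------------------------------------------++
  124 ==--------------------------------------::--++
  120 ==------------------------------------------++
  116 ++------------------------------------------++
  112 ++==----------------------------------------++
  108 **==--------------------------------------::++
  104 **==--------------------------------------::++
  100 **++--------------------------------------::++
   96 **++--------------------------------------::++
   92 ****==----------------------------------::::++
   88 ****==::::::::::::::::::::::::::::::::::::::++
   84 ****==::::::::::::::::::::::::::::::::::::::++
   80 ****--:::::::::::::::::::::::::::::::::::::
[... 4929 characters left out ...]
       ::==
  -56 --....                                    ::==
  -60 --....                                  ..::==
  -64 ==....                                    ::==
  -68 --....                                    ::==
  -72 --....                                    ..==
  -76 --....                                    ..==
  -80 --....                                    ..--
  -84 --....                                    ..==
  -88 --....                                    ..==
  -92 --....                                    ..==
  -96 ==....                                    ..==
 -100 ==....                                  ..::==
 -104 --..........................................::
```

The tray has not moved. One large ball is left in it at about x 40, y 7, with all four small ones beside it. Now pour the four.

Emit:
arm_command(
  commands="0.5 3.2 0 1.7 -0.2 -0.2 -1;0.5 3.2 0 1.7 -0.2 -0.2 -1;0.5 3.2 0 1.7 -0.1 -0.2 -1;0.5 3.2 0 1.8 -0.1 -0.2 -1;0.6 3.7 0 3.5 -0.6 5.1 -1;0.6 3.7 0 3.7 -0.6 5.1 -1;0.6 3.7 0 3.8 -0.6 5.1 -1;0.6 3.7 0 4 -0.5 5.1 -1;0.8 4.9 0 7.1 -1.1 8.5 -1;0.8 4.9 0 7.5 -1.2 8.5 -1;0.8 4.9 0 7.7 -1.2 8.5 -1;0.8 4.9 0 9 -1.4 6.7 -1;0.8 4.9 0 9.1 -1.4 6.6 -1;0.6 4 0 8 -1.2 4.1 -1;0.6 4 0 8 -1.3 4.1 -1;0 0 0 0 0 0 -1;0 0 0 0 0 0 -1;0 0 0 0 0 0 -1;0 0 0 0 0 0 -1",
)

```text
clock: 22.15
tcp_pos: [500.8, -187.7, 205.2]
tcp_rot: [-0.033, 0.912, -0.071, -0.404]
contact_force: [-0.1, 0.0, -3.6]
gripper_width: 0.157
grasp_force: 108.3
```

```bash
cat > bowl.py <<'E'
from h import *
import sys
s=robot.read_state(); print(s['tcp_pos'],s['contact_force'])
g=cv2.cvtColor(cap('wrist',sys.argv[1])['img'],cv2.COLOR_BGR2GRAY)
for h in range(8,232,8): print('%3d '%h+' '.join('%3d'%v for v in cv2.blur(g,(5,5))[h,224:408:6]))
E
python3 bowl.py c1.png; python3 plan.py|head -2
```

```text
[ 500.75440283 -187.74860582  205.15856333] [-0.10958488  0.02414135 -3.60643965]
  8  85  81  85  84  85  86  88  90  91  93  95  96  98  99 100 101 100  99  97  96  96  95  94  92  90  88  87  87 100 134 112
 16  88  82  86  90  89  90  91  93  94  96  98  98  99  99  98  98  98  98  98  97  97  94  92  92  91  90  87  86 131 117  89
 24  93  84  85  89  93  93  93  94  95  95  96  97  98  99  99  99  99  98  97  96  96  96  95  92  90  88  89  91 111  96  90
 32  88  87  88  89  90  93  94  94  95  96  98  98  98  98  98  98  98  99  99  97  96  94  93  93  93  95  94  94  94  91 119
 40  85  86  89  96  90  92  96  97  97  96  98  96  98  99  99 100  97  98  97  97  98  97  96  97  97  96  94  98  91  89 142
 48  85  86  87 100  89  91  91  93  96  98  99 100  99  99  99 100  99 100 100 100 100 101 100  99  96  95  93 101  93  88  89
 56  85  83  86 101  89  92  93  94  95  96  99 100 102 105 106 102 104 105 105 103 101  99  99  97  95  94  95 102  94  89 101
 64  85  85 100 100  95  86  91  95  96  97 100  99  99 100 101 101 100 102 102 100  99  99 100  99  98  96  96 101  97 13
[... 2112 characters left out ...]
6  86 103  81 121 212 200 109 211 211 208 135 135 135 101 144 213 215
208  87  86  88 106  94  88  93  88  88  88  90  92  89  89  89  93  90  93  99  99  95  99 100  99  95  96  93 117 146 214 214
216  87  87  87 107  94  95  95  95  95  96  96  96  97  98  99  99 100 100 101 101 101 102 102 102 102 102 102 103 144 212 213
224  87  86  85  85  85  84  85  87  91  94  99 103  96 101 120 123 127 130  95 136 214 214 215 212 213 213 210 203 210 213 212
[ 500.76418176 -187.73467547  205.189485  ] [-0.03286429  0.91154996 -0.07088776 -0.40369734]
pitch 47.78637009339877 yaw -8.893449109965328 tip [ 613.51288039 -205.37744354  267.73317926] tip rel jar fwd,lat 47.656082353317146 0.1923770315746678
```

The bowl is empty, with bare wires only. I'll go back level to the tray for the last ball.

Emit:
arm_command(
  commands="0 0 0 0 0 10 -1;0 0 0 0 0 20 -1;-0.9 -5.9 0 -4 0 10 -1;-0.9 -5.9 0 -8 -8 0 -1;-0.9 -5.9 0 -8 -16 0 -1;-0.9 -5.9 0 -8 -20 0 -1;-0.9 -5.9 0 -8 -20 0 -1;-0.9 -5.9 0 -8 -20 -5 -1;-0.9 -5.9 0 -8 -20 -10 -1;-0.9 -5.9 0 -8 -20 -10 -1;0 0 0 -8 -20 -10 -1;0 0 0 -8 -18 -10 -1;0 0 0 -5 -14 -10 -1;0 0 0 -2 -8 -10 -1;0 0 0 0 0 -10 -1;0 0 0 0 0 0 -1;0 0 0 0 0 0 -1;0 0 0 0 0 0 -1",
)

```text
clock: 24.0
tcp_pos: [418.6, -371.2, 169.6]
tcp_rot: [-0.003, 0.997, -0.076, -0.001]
contact_force: [0.4, 0.3, -2.9]
gripper_width: 0.152
grasp_force: 108.1
```

```bash
python3 - <<'E'
from h import *
s=robot.read_state();print(s['tcp_pos'],s['tcp_rot'])
c=cap('wrist','d1.png'); q=s['tcp_rot']
yaw=2*np.arctan2(q[2],q[1]); d=np.array([np.cos(yaw),np.sin(yaw)]); n=np.array([-d[1],d[0]]); P=s['tcp_pos']; o=P[:2]+79*d
loc=lambda p:(np.array([(p[:2]-o)@d,(p[:2]-o)@n])).round(1)
print('yaw',np.degrees(yaw),'tray x of o',(o-[534.6,-386.4])@[.988,-.153])
g=cv2.cvtColor(c['img'],cv2.COLOR_BGR2GRAY)
b=cv2.blur(g,(3,3))
for v in range(0,64,4): print('%3d '%v,' '.join('%3d'%x for x in b[v,232:408:5]))
# scoop tips predicted vs level
print('pred tip',w2px(c,[*(o+44*d),P[2]-43.9+1.4]),'plate',w2px(c,[*(o-41*d),P[2]-43.9+27]))
# jar check
np.savez
t=cap('top','d1t.png'); sc=cap('scene','d1s.png')
p=px2w(t,0,0,0)
def warp(c,z,N=100):
    M=np.array([[w2px(c,[566.4+x,-198.2+y,z]) for y in range(52,-53,-4)] for x in range(52,-53,-4)],np.float32)
    r=cv2.remap(cv2.cvtColor(c['img'],cv2.COLOR_BGR2GRAY),M[...,0],M[...,1],cv2.INTER_LINEAR)
    for row in r: print(''.join('@%#*+=-:. '[min(9,int(v)*10//256)]*2 for v in row))
print('top jar z18');warp(t,18)
E
python3 rect.py d1t.png | sed -n 15,32p
```

```text
[ 418.56378371 -371.17329106  169.61010458] [-0.00286846  0.99712764 -0.07567852 -0.00099815]
yaw -8.680458789947778 tray x of o -37.99130670022115
  0  150 150 151 196 195  96 212 213 214 214 214 215 215 215 215 211 214 215 215 215 215 215 215 215 215 214 214 168 102 201 190 153 152 151 151 151
  4  149 150 151 194 198  97 209 214 214 214 214 180 204 215 159 145 146 206 216 216 215 215 215 215 215 215 214 169 105 203 188 155 152 153 151 151
  8  149 150 150 192 201 100 212 214 215 215 183 161 144 178 147 158 152 144 216 216 216 216 216 215 215 215 215 170 110 205 185 120 140 152 112 130
 12  150 150 151 188 203 105 213 215 215 216 158 148 130 135 149 166 155 136 205 216 216 216 216 216 216 216 216 199 114 207 182 152 153 152 152 152
 16  151 152 153 186 205 110 214 216 215 216 184 114 103 121 147 160 152 133 182 216 216 216 216 216 216 216 216 140 117 209 179 152 153 153 153 152
 20  152 153 154 176 208 115 203 216 216 216 214 108 119 112 138 144 142 123 184 217 217 217 217 217 216 217 216 139 120 211 177 152 153 153 153 153
 24  153 153 154 178 210 118 193 216 216 216 217 190 212 1
[... 3326 characters left out ...]
       ::==
   60 --..                                      ::==
   56 --..                                      ::==
   52 --..        ....  ........                ::==
   48 --..      ..::::::::::::::..              ::==
   44 --..      ..::::----::::::..              ..==
   40 --..        ..::--==--::::..              ..==
   36 --..        ....--====--::..      ....    ..--
   32 --..      ..::::::----::..        ::::..  ..==
   28 --..      ..::::....::::..        ::::..  ..==
   24 --..        ..    ..::::..        ....    ..==
   20 --..                ....                  ..==
   16 --..                                      ::==
   12 --..                          ..      ..  ..==
```

Run:
```python
from h import *
c=np.load('pics/d1.png.npz'); P=np.array([418.56,-371.17,169.6]); yaw=np.radians(-8.68)
d=np.array([np.cos(yaw),np.sin(yaw)]); n=np.array([-d[1],d[0]]); o=P[:2]+79*d
loc=lambda p:(np.array([(p[:2]-o)@d,(p[:2]-o)@n])).round(1)
g=cv2.cvtColor(c['img'],cv2.COLOR_BGR2GRAY).astype(float)
for v in(0,24):
    e=np.diff(g[v,232:408]); print(v,[(232+i,int(e[i])) for i in np.where(abs(e)>18)[0]])
for k,u,v,h in(('rimL',245.5,0,30),('rimR',386,0,30),('rimL',244.5,24,30),('rimR',384,24,30),('L',308,18,16),('s',291,14,11),('s',289,38,11),('s',310,45,11),('s',350,38,11)): print(k,loc(px2w(c,u,v,h)))
```

```text
0 [(np.int64(254), -23), (np.int64(255), -32), (np.int64(256), -22), (np.int64(258), 24), (np.int64(259), 63), (np.int64(260), 34), (np.int64(366), -39), (np.int64(367), -47), (np.int64(372), 28), (np.int64(373), 32), (np.int64(374), 20), (np.int64(383), -25)]
24 [(np.int64(246), 23), (np.int64(255), -23), (np.int64(256), -33), (np.int64(257), -24), (np.int64(259), 25), (np.int64(260), 59), (np.int64(261), 36), (np.int64(294), -40), (np.int64(295), -56), (np.int64(319), 43), (np.int64(320), 51), (np.int64(321), 19), (np.int64(365), -38), (np.int64(366), -48), (np.int64(371), 30), (np.int64(372), 30), (np.int64(373), 22), (np.int64(381), -20), (np.int64(382), -23)]
rimL [87.3 49.7]
rimR [ 87. -49.]
rimL [72.6 51.3]
rimR [ 72.3 -48.4]
L [80.   6.2]
s [84.  19.2]
s [68.  21.1]
s [63.2  4.9]
s [ 67.9 -26. ]
```

Scoop is centred within 1 mm, and the large ball lies ahead of the gap at y 7.5. Lower and advance.

Emit:
arm_command(
  commands="0 0 0 0 0.5 -10 -1;0 0 0 0 0 -20 -1;0 0 0 0 0 -20 -1;0 0 0 0 0 -20 -1;0 0 0 0 0 -20 -1;0 0 0 0 0 -14 -1;0 0 0 0 0 -8 -1;0 0 0 0 0 -4 -1;0 0 0 0 0 -2 -1;0 0 0 0 0 -1 -1;0 0 0 0 0 0 -1;0 0 0 2 -0.3 0 -1;0 0 0 4 -0.6 0 -1;0 0 0 4 -0.6 0 -1;0 0 0 4 -0.6 0 -1;0 0 0 4 -0.6 0 -1;0 0 0 4 -0.6 0 -1;0 0 0 4 -0.6 0 -1",
)

```text
clock: 25.95
tcp_pos: [444.3, -375.2, 50.5]
tcp_rot: [-0.003, 0.997, -0.076, -0.001]
contact_force: [-2.8, 0.7, 0.3]
gripper_width: 0.155
grasp_force: 108.7
```

Emit:
arm_command(
  commands="0 0 0 4 -0.6 0 -1;0 0 0 4 -0.6 0 -1;0 0 0 4 -0.6 0 -1;0 0 0 4 -0.6 0 -1;0 0 0 4 -0.6 0 -1;0 0 0 4 -0.6 0 -1;0 0 0 4 -0.6 0 -1;0 0 0 4 -0.6 0 -1;0 0 0 3 -0.5 0 -1;0 0 0 2 -0.3 0 -1;0 0 0 0 0 0 -1",
)

```text
clock: 27.05
tcp_pos: [481.6, -380.9, 50.3]
tcp_rot: [-0.003, 0.997, -0.076, -0.001]
contact_force: [-1.0, 0.7, -0.6]
gripper_width: 0.153
grasp_force: 108.7
```

```bash
python3 bowl.py e1.png
```

```text
[ 481.64307518 -380.87189255   50.34712345] [-1.01205937  0.73059144 -0.63278183]
  8 163 194 194 195 195 195 195 195 196 195 149 129 136 133 130 185 196 196 196 196 196 196 196 196 196 196 195 195 195 134  80
 16 186 195 195 195 196 196 196 196 196 154 126 137 147 143 135 119 193 197 197 197 197 197 197 197 196 196 196 196 195 152  78
 24 175 196 196 196 196 196 197 197 197 116 126 136 154 145 134 118 155 198 198 198 198 198 198 197 198 197 197 197 195 138  77
 32 144 196 184 173 197 197 197 197 198 110 117 129 133 131 127 110 149 198 198 198 172 180 198 198 198 198 198 176 164 106  77
 40 112 196 186 141 197 198 198 198 198 153 100 112 117 116 108  92 185 199 199 199 142 172 199 199 199 199 198 149 170 107  78
 48 119 197 195 135 187 198 198 199 199 192  81  85  92  91  82 109 191 200 200 200 139 173 200 200 199 199 198 127 178 113  78
 56 121 197 191 140 162 198 199 199 199 195 136 110 104 105 110 136 194 200 200 200 154 181 200 200 200 200 175 130 139 100  78
 64  93 198 183 138 146 199 199 199 200 198 141 190 184 198 200 142 194 201 201 201 157 182 201 200 201 200 158 128 133  9
[... 1865 characters left out ...]
 170 205 205 194 141 199 205 205 162 141  88  91 131  91 171
192 135  81 145 140  78 165 139 195 204 204 162 145 204 204 204 144 169 205 205 191 141 201 205 205 127 153  85  91 131  98 182
200 146  81 103 141  87 188 141 194 204 204 167 143 204 204 205 141 169 205 205 168 141 202 205 205 143 128  79  92 129 107 186
208 156  83 110 142  81  90 101  94  95  96  94  95  95  93  91  96  89  89  89  86  93  87  84  83  84  83  65  94 128 115 188
216 164  85 106 141  95  97  96  97  99 102 102 101 103 104 105 104 106 106 107 108 106 109 110 110 109 110 110 118 129 126 192
224 171  91  88 192 192 201 201 201 201 201 202 189 100 125 196 202 198 116  92 121 203 204 204 204 204 204 204 114  71 136 197
```

All four small balls are in the gaps. The large ball is at the tip at (297,30) and being pushed ahead, so I'll continue to the slope and watch for contact.

Emit:
arm_command(
  commands="0 0 0 4 -0.6 0 -1;0 0 0 4 -0.6 0 -1;0 0 0 4 -0.6 0 -1;0 0 0 3 -0.5 0 -1;0 0 0 3 -0.5 0 -1;0 0 0 2 -0.3 0 -1;0 0 0 2 -0.3 0 -1;0 0 0 2 -0.3 0 -1;0 0 0 1 -0.2 0 -1;0 0 0 0 0 0 -1;0 0 0 0 0 0 -1",
)

```text
clock: 28.2
tcp_pos: [506.3, -384.7, 50.4]
tcp_rot: [-0.003, 0.997, -0.076, -0.001]
contact_force: [-1.0, -0.6, 0.3]
gripper_width: 0.155
grasp_force: 108.7
```

```bash
python3 bowl.py e2.png|head -18
```

```text
[ 506.29529284 -384.67166353   50.35963357] [-1.04829062 -0.58586446  0.2706265 ]
  8 145 145 145 145 145 145 145 146 146 146 146 143 136 141 146 146 146 146 146 146 146 146 146 145 145 145 145 145 144 143  87
 16 145 146 145 146 146 146 146 146 146 146 123 132 136 132 122 136 147 147 146 146 146 146 146 146 146 145 145 145 145 105  77
 24 140 146 147 147 147 147 147 147 147 124 128 138 146 144 133 114 142 147 147 147 147 146 147 146 146 146 146 146 146  94  75
 32 124 166 155 143 164 164 164 164 170 111 125 137 151 139 129 116 136 173 173 172 150 154 171 172 175 174 173 155 147  98  75
 40 108 196 186 140 196 197 197 197 197 116 114 126 129 128 121 105 151 198 198 198 131 169 198 198 198 198 198 129 171 114  76
 48 143 197 195 136 187 198 198 198 198 128  92 107 111 110 102  85 188 199 199 199 146 173 199 199 199 199 199 132 177 112  76
 56 118 198 191 139 162 199 199 199 199 162  88  80  83  83  80  97 186 200 200 200 155 179 200 200 200 200 166 130 144  98  77
 64  89 198 181 137 146 199 199 200 200 190 140 136 109 109 112 133 194 201 201 201 149 181 201 201 200 201 165 127 138  9
[... 457 characters left out ...]
 191 203 203 201 146 182 203 203 203 138 128 104 130  84  92
104  81 167 170 123 169 145 176 202 203 202 142 176 203 203 195 143 174 204 204 203 136 176 203 203 191 136 144  96 133  82  99
112  80 168 172 124 138 142 160 203 203 202 144 172 204 204 203 142 174 204 204 203 144 178 204 204 191 137 154  89 136  80 107
120  81 130 171 126 171 148 163 203 203 202 142 169 204 204 203 141 174 204 204 186 142 182 204 204 196 135 136  90 136  79 115
128  82 119 174 128 147 146 154 164 137 169 146 163 204 204 204 145 175 205 205 199 142 184 204 204 196 140 121  88 137  78 124
136  81 127 173 129 112 155 135 135 150 123 137 166 204 204 203 141 175 205 205 200 138 186 204 204 160 142 150  81 137  78 133
```

The ball is now about 6 mm inside the tips. I'll scoop up along the slope.

Emit:
arm_command(
  commands="-0.15 -0.99 0 1 -0.2 0 -1;-0.15 -0.99 0 1.4 -0.2 0 -1;-0.15 -0.99 0 1.4 -0.2 0 -1;-0.15 -0.99 0 1.4 -0.2 0 -1;-0.15 -0.99 0 1.4 -0.2 0 -1;-0.15 -0.99 0 1 -0.2 0 -1;-0.15 -0.99 0 1 -0.2 0 -1;-0.15 -0.99 0 0.5 -0.1 0 -1;-0.23 -1.48 0 0 0 0 -1;-0.23 -1.48 0 0 0 0 -1;-0.23 -1.48 0 0 0 0.5 -1;-0.23 -1.48 0 0 0 1 -1;-0.23 -1.48 0 0 0 1 -1;-0.23 -1.48 0 0 0 1 -1;0 0 0 0 0 1 -1;0 0 0 0 0 0 -1;0 0 0 0 0 0 -1",
)

```text
clock: 29.95
tcp_pos: [515.4, -386.4, 55.1]
tcp_rot: [0.009, 0.986, -0.075, 0.146]
contact_force: [-0.5, -0.8, -3.4]
gripper_width: 0.152
grasp_force: 108.2
```

```bash
python3 bowl.py e3.png
```

```text
[ 515.40673589 -386.4010407    55.07202551] [-0.50515441 -0.76448642 -3.39978442]
  8 134 134 134 133 134 134 133 133 133 134 134 133 134 133 133 133 134 134 134 134 134 135 134 133 132 132 131 131 131 131 131
 16 135 135 136 136 136 136 135 136 135 135 135 134 134 134 134 135 135 136 137 136 138 138 137 136 135 135 136 137 136 134 131
 24 180 172 185 185 185 175 186 186 186 177 186 186 185 177 183 187 187 180 185 186 186 176 186 186 186 178 183 185 185 183 142
 32 182 161 122 124 119 119 119 118 118 118 126 117 117 117 116 127 116 115 115 114 121 116 113 113 112 112 112 115 149 185 143
 40 183 163 129 124 139 149 150 149 144 146 128 149 145 150 149 125 144 150 150 149 129 140 150 145 149 149 149 126 146 185 143
 48 184 164 132 130 145 150 150 150 150 146 125 150 151 150 150 128 147 150 150 151 131 141 150 150 150 150 149 126 151 186 142
 56 184 165 115 133 132 151 151 151 151 147 126 151 151 151 151 129 148 151 151 151 128 140 151 150 150 150 141 122 146 187 142
 64 185 166  94 131 128 151 151 151 151 149 128 151 151 151 151 128 148 151 151 151 129 142 151 150 151 151 133 119 149 18
[... 1865 characters left out ...]
 160 196 191 100 129 193 197 128 117 141 105  90 145 195 147
192 186 179 102 134  84 102 126 133 190 190 107 126 137 143 134 115 144 197 196 110 129 197 197 136 124 148  97  92 149 196 146
200 186 179 101 135  77 100 127 114 178 157 119 104 118 120 113  94 160 197 197 129 128 158 152 110 124 125 109  89 149 196 146
208 186 179 101 136  75  98 109  94 101 105  92  75  78  82  78  79 107 113 112  92 103  97  98  93  95 100  65  84 148 196 147
216 185 180 103 136 100 102 100 102 103 104 103 103 105 105 105 102 105 107 107 106 108 110 112 113 113 114 115 119 150 197 146
224 185 180  98 123 183 111 101 102 101  98  98  98 108  96  99 100  99  96 102  99 100 100  99  98 100 106 146  72 161 197 146
```

The ball rolled to the back plate at (300,190). Lift and check that no small ball came along.

Emit:
arm_command(
  commands="0 0 0 0 0 2 -1;0 0 0 0 0 4 -1;0 0 0 -1 0 6 -1;0 0 0 -2 0 8 -1;0 0 0 -3 0 10 -1;0 0 0 -4 0.5 12 -1;0 0 0 -4 0.5 12 -1;0 0 0 -4 0.5 14 -1;0 0 0 -4 0.5 16 -1;0 0 0 -3 0 18 -1;0 0 0 -2 0 18 -1;0 0 0 0 0 14 -1;0 0 0 0 0 8 -1;0 0 0 0 3 3 -1;0 0 0 0 -3 0 -1;0 0 0 0 3 0 -1;0 0 0 0 -3 0 -1;0 0 0 0 0 0 -1;0 0 0 0 0 0 -1",
)

```text
clock: 31.9
tcp_pos: [488.0, -384.1, 199.4]
tcp_rot: [0.008, 0.986, -0.075, 0.146]
contact_force: [-0.4, 0.4, -3.7]
gripper_width: 0.154
grasp_force: 108.3
```

```bash
python3 bowl.py f1.png|sed -n '1,2p;16,30p'
python3 - <<'E'
from h import *
cap('scene','f1s.png')
E
python3 rect.py f1s.png
```

```text
[ 488.04800652 -384.12451234  199.39850702] [-0.35707773  0.35132472 -3.74548346]
  8 138 139 140 140 140 140 141 140 141 141 142 141 141 141 140 139 139 138 139 139 138 137 136 137 138 138 137 138 139 138 138
120 146 147 136 126 128 133 134 186 145 160 134 140 161 161 160 134 147 160 160 157 133 147 138 183 141 132 140  89 139 144 143
128 147 147 138 128 122 133 132 187 133 161 134 141 162 162 162 134 148 161 160 156 134 142 130 183 140 134 142  92 139 146 144
136 147 148 138 130 114 133 132 188 148 205 142 166 205 205 205 135 182 206 206 198 135 186 133 184 135 134 139  91 139 137 141
144 147 147 141 131 105 135 135 188 152 205 143 165 206 206 205 135 182 206 206 198 135 185 132 184 133 134 138  91 140 147 147
152 147 146 137 133  98 133 130 189 158 205 145 158 205 206 205 137 182 206 206 197 135 189 133 183 133 134 134  89 140 146 147
160 147 146 142 135  96 136 131 189 144 205 150 153 206 206 205 136 176 206 206 197 135 192 133 184 130 133 128  94 144 148 148
168 148 148 141 135  89 135 130 190 154 205 154 151 205 205 205 135 173 206 207 197 135 184 132 184 129 133 123  95 144 14
[... 3389 characters left out ...]
:::::::::++
  -56 ****==::::::::::::::==--::==--::::::::::::::++
  -60 ****--::::::::::::::--==::==--::::::::::::::==
  -64 ****==::::::::::::::::==--++--::::::::::::::==
  -68 ****==::::::::::::::::==--==::::::::::::::::++
  -72 ****--::::::::::::::::==++++::::::::::::::::==
  -76 ****==::::::::::::--==++****==::::::::::::::==
  -80 ****==::::::::::--++**********++--::::::::::==
  -84 ****==::::::::--++**************++==::::==--==
  -88 ****--::::::::==******************==::::==++++
  -92 ****==::::::::==******************--::::++**++
  -96 ****++++++++==++******************++==++******
 -100 ******************************************++**
 -104 **********************************************
```

All four small balls remain in the tray, and the scoop holds the last large one. Off to the jar.

Emit:
arm_command(
  commands="0.1 0.4 0 -1 4 0 -1;0.1 0.4 0 -3 8 0 -1;0.1 0.4 0 -4 12 0 -1;0.1 0.4 0 -5 16 0 -1;0.1 0.4 0 -6 20 0 -1;0.1 0.4 0 -6 20 0 -1;0.1 0.4 0 -6 20 0 -1;0.1 0.4 0 -6 20 0 -1;0 0.4 0 -6 20 0 -1;0 0.4 0 -6 20 0 -1;0 0 0 -6 18 0 -1;0 0 0 -5 14 -3 -1;0 0 0 -3 9 -7 -1;0 0 0 -2 5 -10 -1;0 0 0 0 1.8 -12 -1;0 0 0 0 0 -12 -1;0 0 0 0 0 -9 -1;0 0 0 0 0 -6 -1;0 0 0 0 0 -2 -1;0 0 0 0 0 0 -1",
)

```text
clock: 34.0
tcp_pos: [423.1, -176.4, 138.6]
tcp_rot: [0.004, 0.991, -0.076, 0.111]
contact_force: [0.7, 0.3, -3.1]
gripper_width: 0.151
grasp_force: 108.3
```

```bash
python3 plan.py
```

```text
[ 423.1200834  -176.39392921  138.63248844] [ 0.00405612  0.99091175 -0.07578772  0.11105705]
pitch 12.761044282315682 yaw -8.747255408816779 tip [ 550.96509467 -196.06488938  124.35115735] tip rel jar fwd,lat -15.580077969841783 -0.2370025887999625
0 [ 6.9 -0.8 -1.1]
-15 [21.9 -3.1 19.3]
-30 [44.2 -6.6 44.7]
-40 [62.3 -9.4 58. ]
-48 [ 78.3 -11.8  66.2]
```

Emit:
arm_command(
  commands="0.5 3.2 0 1.7 -0.2 -0.2 -1;0.5 3.2 0 1.7 -0.2 -0.2 -1;0.5 3.2 0 1.7 -0.1 -0.2 -1;0.5 3.2 0 1.8 -0.1 -0.2 -1;0.6 3.7 0 3.5 -0.6 5.1 -1;0.6 3.7 0 3.7 -0.6 5.1 -1;0.6 3.7 0 3.8 -0.6 5.1 -1;0.6 3.7 0 4 -0.5 5.1 -1;0.8 4.9 0 7.1 -1.1 8.5 -1;0.8 4.9 0 7.5 -1.2 8.5 -1;0.8 4.9 0 7.7 -1.2 8.5 -1;0.8 4.9 0 9 -1.4 6.7 -1;0.8 4.9 0 9.1 -1.4 6.6 -1;0.6 4 0 8 -1.2 4.1 -1;0.6 4 0 8 -1.3 4.1 -1;0 0 0 0 0 0 -1;0 0 0 0 0 0 -1;0 0 0 0 0 0 -1;0 0 0 0 0 0 -1",
)

```text
clock: 35.9
tcp_pos: [501.1, -188.1, 206.3]
tcp_rot: [-0.038, 0.911, -0.072, -0.405]
contact_force: [0.8, -0.1, -2.7]
gripper_width: 0.155
grasp_force: 108.3
```

```bash
python3 bowl.py g1.png
```

```text
[ 501.13597411 -188.07696983  206.28644225] [ 0.79034432 -0.08937337 -2.66080669]
  8  85  80  85  85  85  86  88  90  91  93  95  96  97  98  99 100  99  98  96  96  96  95  94  92  90  88  87  86  97 132 112
 16 107  82  85  89  90  90  91  93  94  96  97  98  99  98  97  97  98  98  97  96  96  94  93  92  91  90  87  85 110 118  88
 24 112  85  86  88  93  94  93  93  94  94  95  96  97  98  99  98  98  97  96  96  96  96  94  92  89  88  89  91  90  94  90
 32 159  86  88  89  88  92  94  95  95  95  97  97  97  97  97  98  97  98  98  96  96  94  93  93  93  94  94  93  93  89 122
 40  85  85  88  97  90  91  94  96  96  95  97  96  98  98  98  99  97  97  97  97  98  96  96  97  97  96  93  98  91  89  88
 48  84  85  86  99  89  90  91  92  95  97  98  99  99  99  99 100  99 101  99 100  99  99  99  98  96  94  93 100  92  88  89
 56  85  83  85 100  88  90  93  93  94  95  99  99 101 104 105 101 103 105 103 102 100  98  98  96  94  95  95 102  93  89 104
 64  85  85  86 100  94  85  87  92  96  97  99  98  98 100 100 100 100 101 101  99  99  98 100  98  97 125  95 100  97 14
[... 1865 characters left out ...]
  79  74 205 199 109 215 210 210 160 132 149 102 121 214 213
192  87  85  89 105  90  85 102  83  83  83  92  95  85  85  85 102  79  74 206 197 108 212 209 212 155 139 149 102 138 213 212
200  87  85  88 106  93  83 103  83  82  84  92  97  85  85  85 102  80  73 207 202 108 208 210 208 135 136 131 100 142 204 213
208  87  86  88 107  94  87  92  87  87  87  89  91  88  88  88  92  89  89  98  98  94  99  99  98  94  95  92 108 143 213 213
216  87  86  87 107  94  94  94  95  95  95  95  96  96  97  97  98  99  99 100 100 100 101 101 101 101 101 101 103 143 209 210
224  87  86  85  86  87  90  94 100 105 109 114 115  95 106 133 138 140 140  94 135 214 213 214 212 211 212 211 200 208 210 211
```

Bowl empty. Return the scoop to its place.

Emit:
arm_command(
  commands="0 0 0 0 0 10 -1;0 0 0 0 0 20 -1;-0.9 -5.9 0 -4 0 10 -1;-0.9 -5.9 0 -6 4 0 -1;-0.9 -5.9 0 -6 10 0 -1;-0.9 -5.9 0 -6 16 0 -1;-0.9 -5.9 0 -6 20 0 -1;-0.9 -5.9 0 -6 20 -10 -1;-0.9 -5.9 0 -6 20 -15 -1;-0.9 -5.9 0 -6 20 -15 -1;0 0 4 -3 20 -15 -1;0 0 4 -2 20 -15 -1;0 0 4 -1.5 20 -15 -1;0 0 4 0 20 -10 -1;0 0 4 0 20 -10 -1;0 0 4 0 18 -10 -1;0 0 4 0 12 -10 -1;0 0 4 0 6 -10 -1;0 0 4 0 3 -10 -1;0 0 4 0 0 -5 -1",
)

```text
clock: 37.95
tcp_pos: [447.7, 61.3, 95.7]
tcp_rot: [-0.007, 0.962, 0.272, -0.006]
contact_force: [-0.6, -0.2, -3.8]
gripper_width: 0.151
grasp_force: 108.2
```

Emit:
arm_command(
  commands="0 0 1.6 0 0 0 -1;0 0 0 0 0 0 -1;0 0 0 0 0 0 -1",
)

```text
clock: 38.25
tcp_pos: [449.2, 60.8, 96.2]
tcp_rot: [-0.006, 0.959, 0.283, -0.005]
contact_force: [-0.2, -1.1, -1.0]
gripper_width: 0.152
grasp_force: 108.2
```

Run:
```python
from h import *
from scipy.spatial.transform import Rotation as R
s=robot.read_state(); q=s['tcp_rot']; r=R.from_quat([*q[1:],q[0]])
M=r.as_matrix(); print(s['tcp_pos'],M.round(3).tolist())
tgt=R.from_quat([.959,.282,0,0]); print('needed turn deg',(tgt*r.inv()).as_rotvec(degrees=True))
```

```text
[449.15147109  60.82166182  96.20286647] [[0.84, 0.542, -0.013], [0.542, -0.84, 0.009], [-0.005, -0.015, -1.0]]
needed turn deg [-0.54468734 -0.71703462 -0.07681229]
```

Correct the 0.9° tilt, lower gently and release.

Emit:
arm_command(
  commands="-0.5 -0.7 0 -2 0 -10 -1;0 0 0 0 0 -16 -1;0 0 0 0 0 -12 -1;0 0 0 0 0 -6 -1;0 0 0 0 0 -4 -1;0 0 0 0 0 -2 -1;0 0 0 0 0 -1 -1;0 0 0 0 0 -1 -1;0 0 0 0 0 0 -1",
)

```text
clock: 39.15
tcp_pos: [447.2, 60.9, 44.1]
tcp_rot: [-0.0, 0.959, 0.283, -0.0]
contact_force: [-1.2, -0.1, 2.5]
gripper_width: 0.155
grasp_force: 109.4
```

Run:
```python
from h import *
s=robot.read_state(); print(s['tcp_pos'],s['tcp_rot'],s['contact_force'])
g=cv2.cvtColor(cap('wrist','h1.png')['img'],cv2.COLOR_BGR2GRAY)
```

```text
[447.19762281  60.90737058  44.102545  ] [-4.30496918e-04  9.58998683e-01  2.83410190e-01 -7.32788269e-05] [-1.17380283 -0.13742906  2.46189379]
```

Emit:
arm_command(
  commands="0 0 0 0 0 0 -0.4;0 0 0 0 0 0 0;0 0 0 0 0 0 0.4;0 0 0 0 0 0 0.4;0 0 0 0 0 0 0.7;0 0 0 0 0 0 0.7;0 0 0 0 0 0 0.7;0 0 0 0 0 5 0.7;0 0 0 0 0 15 0.7;0 0 0 0 0 25 0.7;0 0 0 0 0 30 0.7;0 0 0 0 0 30 0.7;0 0 0 0 0 30 0.7;0 0 0 0 0 0 0.7;0 0 0 0 0 0 0.7",
)

```text
clock: 40.7
tcp_pos: [447.2, 61.0, 179.1]
tcp_rot: [-0.0, 0.959, 0.283, 0.0]
contact_force: [-0.9, 0.6, 0.5]
gripper_width: 0.852
grasp_force: 0.0
```

```bash
python3 - <<'E'
from h import *
c=cap('wrist','i1.png');t=cap('top','i1t.png'); cap('scene','i1s.png')
g=cv2.cvtColor(c['img'],cv2.COLOR_BGR2GRAY); w=np.load('pics/w1.png.npz')
s=robot.read_state(); print(s['tcp_pos'],s['gripper_width'],s['contact_force'])
# scoop: does the image at its model points match w1's?
o=np.array([513.3,104.]); d=np.array([.841,.541]); n=np.array([-.541,.841])
W=lambda x,y,z:[*(o+x*d+y*n),z]
print('handle/plate px',[np.round(w2px(c,W(*p))) for p in((-60,0,64),(-164,0,86),(-41,37,27),(-41,-37,27),(44,0,2))])
G=cv2.cvtColor(w['img'],cv2.COLOR_BGR2GRAY)
def strip(im,cam):
    for x in range(60,-180,-12):
        q=np.array([w2px(cam,W(x,y,64 if x<-58 else 2)) for y in range(-44,45,4)],np.float32); r=cv2.remap(im,q[:,:1],q[:,1:],cv2.INTER_LINEAR).ravel(); yield x,''.join('@%#*+=-:. '[min(9,int(v)*10//256)] for v in r)
for a,b in zip(strip(G,w),strip(g,c)): print(a[0],a[1],' | ',b[1])
def jar(cam):
    M=np.array([[w2px(cam,[566.4+x,-198.2+y,18]) for y in range(60,-61,-3)] for x in range(60,-61,-4)],np.float32)
    for row in cv2.remap(cv2.cvtColor(cam['img'],cv2.COLOR_BGR2GRAY),M[...,0],M[...,1],cv2.INTER_LINEAR): print(''.join('@%#*+=-:. '[min(9,int(v)*10//256)] for v in row))
jar(t)
E
python3 rect.py i1t.png i1s.png | grep -nE '^ +(5|4|3|2|1)[0-9] ' ; sed -i 's/^fit.*/fit(["i1t.png","i1s.png"],(562,-197))/' jar.py; python3 jar.py
```

```text
[445.80037851  60.9924711  177.37488436] 0.8506537762356988 [ 0.53271375 -0.38073766 -0.21169345]
handle/plate px [array([316., 213.]), array([316., 347.]), array([272., 182.]), array([359., 182.]), array([316.,  77.])]
60 ==================*#:::  |  ==================**:::
48 ====================*#:  |  ====================**:
36 ===+========+=========#  |  ===+==================*
24 ===*================*==  |  ====================+==
12 ===+====+===========+==  |  ===*+==============+===
0 ===*====+=========-==+-  |  ===*+===============+=-
-12 ===*====+==============  |  ==+*+===+========-==+==
-24 ===*====+===========+==  |  ==**+===============+=-
-36 ===*====+===+=======+==  |  ==**+=============+=+==
-48 =========*#+=+*+=======  |  ========+**+=**========
-60 ==========*%%##========  |  ==========%%#**========
-72 ==========%%%%#+#######  |  =========+%%%#**######*
-84 ====#####*%%%%#########  |  ====+#####%%%##########
-96 ===+######@@@%#########  |  ====+#####@@@##########
-108 ==========@@@@#########  |  =========*@@@##########
-120 ==========@@@@#########  |  =========*@@@
[... 2333 characters left out ...]
 ****==::::--++++--::::::::::::::::::::::----++
85:   44 ****--::::--++**==::::::::::::::::::::::::--++
86:   40 ****==::::::--==--::::::::::::::::::::::----++
87:   36 ****==::::::----::------::::::::::--==------++
88:   32 ****==::::--==++----++++--::::::--==++==----++
89:   28 ****==::::--++**++--++**--::::::::==**++----++
90:   24 ****==::::::--++==::==++--::::::::--====----++
91:   20 ****==::::::::::::::::--::::::::::::::::----++
92:   16 ****==::::::::::::::::::::::::::::::::::----++
93:   12 ****==::::::::::::::::::::::::::::::::::----++
[ 555.52400483 -192.31817025] -255.25091552734375
[ 566.20948614 -198.59673327] -201.38571166992188
[ 566.46127042 -198.15218379] -421.0565490722656
```

The scoop stands in its original place, the jar has not moved, and the four small balls are alone in the tray. The balls are visible in the jar. Handing in.

```bash
python3 -c "
from workcell import robot
print(robot.close_job())"
```

```text
the job is handed in; nothing more can be done
None
```

I handed the job in without a verdict coming back: I tipped the large balls into the jar in two scoops (four, then one) and found the scoop empty after each, the last images show the four small balls in the tray, the scoop back level in its place and the jar unmoved, but I could not count all five balls inside the jar.

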